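Hold the bolt head behind a lantern bracket while the nut runs tight

ROBOT

A 7-joint arm with a two-finger parallel gripper is mounted at the origin on the work surface. World frame = base frame: x ahead of the robot, y to its left, z up, the work surface at z = 0. Lengths are in m, angles in rad, forces in N, time in s.
With the tool pointing down it reaches from about 0.425 to 0.875 m from the base axis. Payload 4.7 kg.
Tool frame: the origin (TCP) lies between the finger pads, 19 mm behind the fingertips; this is the grasp point; z points along the fingers, y is the line along which they close (so a half turn about z gives the same grasp; the last joint's range is limited). The gripper opens to 87 mm and grips with 3 to 60 N. Pads are 19 mm wide; open, the fingers measure 117 mm over their backs; the gripper's body (75 mm by 190 mm) begins 51 mm behind the grasp point.
Start: joints at [1.205, 0.321, -0.07, 1.45, 0.023, 1.371, -0.057], TCP at [0.241, -0.604, 0.241] pointing down, gripper open.
Joint ranges: [-2.86, 2.86], [-0.3, 2.09], [-1.38, 1.24], [0.06, 2.45], [-1.56, 4.7], [0.09, 2.05], [-2.69, 2.69]. Speed limits (rad/s): [2.57, 2.57, 3.14, 3.14, 3.14, 3.14, 3.14].

INTERFACE

Orientations are given as a 3x3 rotation matrix whose columns are the frame's x, y, z axes.
In Python, from bench import r gives the robot as it stands.
- The arm moves only by the tool play_rows, never from a script. Its argument "rows" is a list of rows, each an object of numbers: "claw": the closure, from -1 (fully open) to 1 (shut); "dx", "dy", "dz": the shift along the tool's x, y, z in cm; "turn": the turn about the tool's z in rad. In form: [{"claw": .., "dx": .., "dy": .., "dz": .., "turn": ..}, ...]. A call has 1 to 5 rows; each row shifts and turns the commanded pose from where the row before left it, along the tool's axes as they then stand; what a row does not reach is not made up. A row lasts 1/12 s, in which the tool goes at most 41.7 mm and 7.16 degrees, less where a joint would pass 70% of its speed; a pose out of reach is approached as far as the arm can. A call with a gripper value outside its range is refused whole. The fingers move at their own pace and stop on an object; "grip_force" is the grip in N (left out, the last holds). Time passes only in rows, so rows that do not move let the fingers close. It gives the time, the measured TCP pose, the force, the opening and the grip force at its end, in the units of the state.
- r.get_obs(): the state, without advancing time (a new reading comes with each control period).
- r.grab_frame(name): name is "scene" or "side" or "wrist"; returns a dict with "color" (400x640x3 uint8, blue, green, red), "z_map" (400x640 float32, m along the optical axis (not along the pixel's ray), 0 where there is no reading), "K" (3x3 intrinsics, pixels), "T" (4x4, takes a point from camera to world coordinates). Camera axes: x right, y down, z forward; pixel columns grow to the right and rows downward; lengths in m; the calibration is good to about 2 mm. A picture is of the moment at which its call begins.
- r.job_done(): hands the job in; it is judged then, once.
Trained networks look in a picture, given as the dict that the camera call returned (one of the last four; its "shot" number tells which), for a name from the list of things; names that differ only in an ending like _2 or _b are one class to them, and where a whole thing is asked for, a point or a joint stands for the part that bears it (a point fixed in the world has none). Each returns a list of dicts, best first, with "p" (0 to 1); they miss things now and then, are a little off and sometimes report something else, mostly with a low value. They report only what shows in the picture. A call takes as long as a camera call.
- r.masks_of(target, picture): "pixels" (400x640 bool, what is visible of it) and "extent" ([left, top, right, bottom] in pixels, round what is visible of it).
- r.mark_of(target, picture): "at" ([column, row] in pixels: a listed point, or the origin of a listed thing).
The state is a dict: "time": time; "joint_pos": joint angles; "dq": joint speeds; "joint_torque": joint torques, N m; "tcp_pos": TCP position; "orientation": TCP orientation; "contact_force": force on the tool from outside, world axes, zero at the start; "wrist_torque": the same for the moment, N m; "finger_gap": finger opening in m; "gripper_force": force on a finger pad.
Only numpy, scipy, OpenCV 4.12 (cv2) and the standard library are available. Lean on these libraries where they do the work, as an engineer would, in place of code of your own. Each camera call takes 0.05 s, during which the arm holds its last target. There are 200 camera calls.

TASK

The nutrunner in front of this lantern bracket is turning the nut, but the bolt just spins round with it. Reach down into the gap behind the bracket's front wall, pinch that bolt's head across its flats and hold it from turning until the nut has run up tight and the socket has stopped. Do not lean on the bracket or shift the cups, the bowl or the spanner, and finish while still holding the bolt head still.

Things in the scene. Friction and masses are not known exactly. Their poses are not given: they have to be found in the camera images.
- bracket: Grey steel U-channel of a lantern bracket on a jig plate, fixed. Origin on the bench under its middle; y along the channel, x across it away from the robot, z up. 230 mm long, open at top and ends; walls 8 mm thick, 44 mm apart (inner faces x = -22, +22), tops at z = 102. Two hex bolts pass the front (+x) wall at z = 70, y = -55 and +55 mm: heads in the gap, nuts outside.
- runner: Battery nutrunner, orange, aluminium gear head, in a green stand beyond the front wall, fixed, at one or the other bolt. Origin on the bench below the bolt it works on, at the front wall's inner face; axes as the bracket. Bolt axis along x at z = 70 mm. Runner from x = 94 to 325 mm, no higher than 102 mm.
- bolt: The loose M16 hex bolt at the runner. Origin on its axis at the front wall's inner face; x = bolt axis. With its y axis level, a pair of flats faces along the channel, i.e. faces fingers that point down and close along it; again every 60 degrees. Free, it turns with the nut about its -x axis, about 0.5 rad/s. Up to 0.25 N m turns it: grip firmly, 30 N or more.
- bolt_head (a point): Centre of the turning bolt's hexagonal head: 24 mm across flats, 27.7 over corners, 10 mm thick along the axis, steel, yellow mark on its end; axes as bolt. It lies 70 mm above the bench, 16 mm behind the front wall's inner face, 28 mm from the rear wall's. Between head and wall: a bush 21 mm across, 8 mm long, then a flat washer 30 mm across, 3 mm thick.
- socket (a joint): Angle of the runner's dark socket (33 mm across, yellow mark) and its nut, rad. Runs from the start: grows about 0.5 rad/s while the bolt spins along, 0.33 rad/s while it is held, and stops once the nut is tight on the held bolt. The runner still pushes then, so a released bolt would go round again.
- rundown (a joint): How far the nut is screwed along the bolt, rad between them: starts at 0 to 1, stays while the bolt spins with the nut, grows while the bolt is held, stops at 3.5 (nut tight, at most 12 s after the bolt is held).
- done_bolt: The other bolt of the bracket, same size, finished and tight, without a runner; it does not turn and needs nothing. Origin and axes as for the runner, at its own bolt.
- cup_a: Loose brass cup, mouth up, 48 mm across, 66 mm tall, origin at the centre of its underside. On the robot's side of the bracket; leave it alone.
- cup_b: Loose brass cup, like the other, beyond the bracket; leave it alone.
- bowl: Loose copper bowl of brass fittings, 124 mm across, 40 mm tall, origin at the centre of its underside. On the robot's side of the bracket; leave it alone.
- spanner: Loose steel spanner lying flat beyond the bracket, origin below its middle; leave it alone.
- gap_floor (a point): Middle of the channel's floor, in the gap between its two walls, 18 mm above the bench; axes as the bracket. Beyond 105 mm either way along y a strap clamp rises to 34 mm above the bench. On the outside of the front wall a brass strap runs on past the +y end as a brass scroll arm lying flat, out to y = 370 mm, top 90 mm above the bench.

How it is judged:
On the way, in this order (a step that is already met when the one before it is completed fails the run):
1. the turning bolt's head is between the fingers, gripped and stopped (contact force between the fingers and bolt above 5 N and distance between the grasp point and bolt_head below 0.025 m and angular speed of bolt below 0.06 rad/s and value of joint rundown below 3.3 rad), for 0.5 s.
2. held from turning, the nut has run up tight (contact force between the fingers and bolt above 5 N and angular speed of bolt below 0.06 rad/s and value of joint rundown above 3.42 rad), for 0.3 s.
At the end, for the whole second after the job is handed in: The nut is tight (at least 3.42 rad of its 3.5 rad run), bolt and socket stand still (under 0.06 rad/s) although the runner still pushes, and the fingers still grip the bolt head (over 5 N, its centre within 25 mm of the TCP) (all of step 2 and velocity of joint socket below 0.06 rad/s and distance between the grasp point and bolt_head below 0.025 m); the arm keeps its last pose, push and grip.
It fails at once if the robot leans on the bracket (over 25 N) (contact force between any of the fingers, the arm and bracket above 25 N).
It fails at once if a cup, the bowl or the spanner is shifted more than 20 mm (distance of any of cup_a, cup_b, bowl, spanner from where it was at the start of the episode above 0.02 m).
It also fails if it takes over 53 s, if anything falls off the work surface, if the arm or the gripper's body presses on something with over 40 N, if the wrist force passes 120 N, or if a joint passes its speed limit or range.

## Working session

There is one attempt and no reset: what is moved stays moved. The work goes in short steps, Python scripts to look and compute and a tool call to move; the robot and the scene stay as the last step left them, time stands still between calls to the robot, and variables do not carry over. Pictures are saved under pics/ and viewed, at most 10 in all, crops included, and the job is handed in when it is done.

Besides the shell and the picture viewer there is one more tool, called by a JSON object that holds its "api" and its "payload", one argument or row to a line. play_rows: Moves the arm, as the interface text tells. Its arguments: {"type":"object","properties":{"rows":{"type":"array","items":{"type":"object","properties":{"claw":{"type":"number"},"dx":{"type":"number"},"dy":{"type":"number"},"dz":{"type":"number"},"turn":{"type":"number"}}}},"grip_force":{"type":"number"}},"required":["rows"]}

```bash
mkdir -p pics; cat > h.py <<'E'
import numpy as np, cv2
from bench import r
def world(f,u,v,d=None):
    if d is None:
        p=f["z_map"][int(v)-2:int(v)+3,int(u)-2:int(u)+3]; d=np.median(p[p>0])
    c=np.linalg.inv(f["K"])@[u,v,1]*d
    return f["T"][:3,:3]@c+f["T"][:3,3]
def cloud(f,m=None):
    z=f["z_map"]; m=(z>0) if m is None else m&(z>0)
    v,u=np.nonzero(m); c=(np.linalg.inv(f["K"])@np.stack([u,v,np.ones_like(u)]))*z[v,u]
    return (f["T"][:3,:3]@c).T+f["T"][:3,3]
E
python3 - <<'E'
from h import *
np.set_printoptions(precision=4,suppress=True)
o=r.get_obs(); print(o["time"],o["tcp_pos"],o["orientation"],o["finger_gap"])
ims=[]
for n in ("scene","side"):
    f=r.grab_frame(n); ims.append(f["color"]); print(n,f["T"])
    for t in ("bolt_head","bolt","runner","bracket","done_bolt","gap_floor"):
        for m in r.mark_of(t,f)[:2]:
            try: print(t,m["p"],m["at"],world(f,*m["at"]))
            except Exception as e: print(t,m,e)
    for t in ("bracket","runner","cup_a","bowl"):
        for m in r.masks_of(t,f)[:2]:
            c=cloud(f,m["pixels"]); print(t,m["p"],m["extent"],np.median(c,0),np.percentile(c,[2,98],axis=0).ravel())
cv2.imwrite("pics/a.png",ims[0]);cv2.imwrite("pics/b.png",ims[1])
E
```

```text
0.0 [ 0.2407 -0.6032  0.2402] [[ 0.9287  0.3707 -0.0008]
 [ 0.3707 -0.9287  0.0017]
 [-0.0001 -0.0019 -1.    ]] 0.08708090014373716
scene [[ 0.8633  0.4242 -0.2734  0.8413]
 [ 0.5046 -0.7178  0.4798 -0.4588]
 [ 0.0073 -0.5522 -0.8337  0.9427]
 [ 0.      0.      0.      1.    ]]
bolt_head 0.38 [301.7, 249.2] [ 0.5711 -0.0778  0.077 ]
bolt 0.54 [310.1, 252.9] [ 0.5945 -0.0824  0.0907]
runner 0.62 [313.3, 268.1] [ 0.5967 -0.0755  0.0112]
bracket 0.72 [316.4, 244.8] [ 0.5963 -0.0604  0.0919]
done_bolt 0.46 [335.5, 230.3] [0.6074 0.0002 0.0713]
gap_floor 0.66 [315.9, 243.4] [ 0.595  -0.0602  0.0963]
bracket 0.59 [248.0, 135.2, 433.9, 316.0] [ 0.5952 -0.0101  0.034 ] [ 0.5064 -0.1741  0.0064  0.6895  0.3168  0.1032]
runner 0.94 [300.0, 243.2, 464.6, 353.2] [ 0.7875 -0.0954  0.0853] [ 0.6078 -0.1225  0.0072  0.9029 -0.0582  0.1012]
cup_a 0.84 [276.3, 172.0, 295.9, 205.6] [0.4401 0.0536 0.0408] [0.4157 0.035  0.0005 0.4617 0.0804 0.0674]
cup_a 0.79 [411.7, 201.6, 438.8, 230.0] [0.7556 0.1371 0.0431] [0.7342 0.1243 0.0057 0.7779 0.1706 0.0679]
bowl 0.87 [208.5, 204.2, 262.2, 254.0] [ 0.3946 -
[... 582 characters left out ...]
745  0.0974]
bracket 0.95 [272.5, 116.5, 372.5, 308.2] [ 0.5665 -0.0458  0.0187] [ 0.4979 -0.1775  0.0039  0.6806  0.3087  0.1021]
runner 0.88 [326.5, 189.2, 480.0, 252.8] [ 0.7644 -0.0974  0.0778] [ 0.5782 -0.1231  0.007   0.8941 -0.0611  0.0997]
runner 0.73 [327.2, 225.3, 334.7, 246.1] [ 0.5668 -0.0722  0.074 ] [ 0.5615 -0.0833  0.0169  0.5854 -0.0226  0.0836]
cup_a 0.68 [354.4, 146.5, 376.8, 177.9] [0.7487 0.1346 0.0437] [0.7294 0.1226 0.0066 0.7743 0.1693 0.0655]
bowl 0.8 [227.4, 251.1, 283.9, 307.5] [ 0.4003 -0.0857  0.0192] [ 0.3465 -0.1505  0.0033  0.4558 -0.039   0.0405]
bowl 0.34 [328.5, 189.0, 480.0, 251.6] [ 0.7662 -0.0975  0.0777] [ 0.579  -0.1237  0.0055  0.8943 -0.0602  0.0997]
```

View pics/a.png

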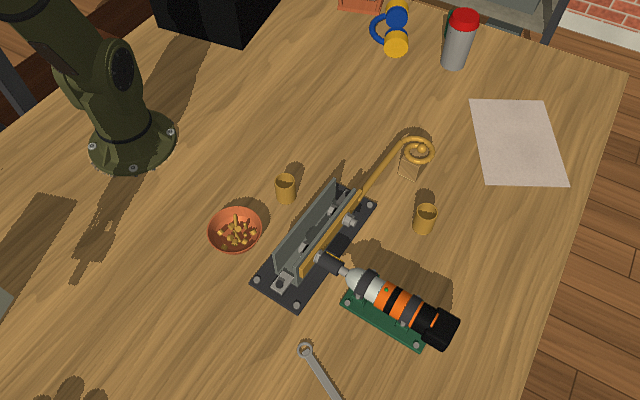

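View pics/b.png

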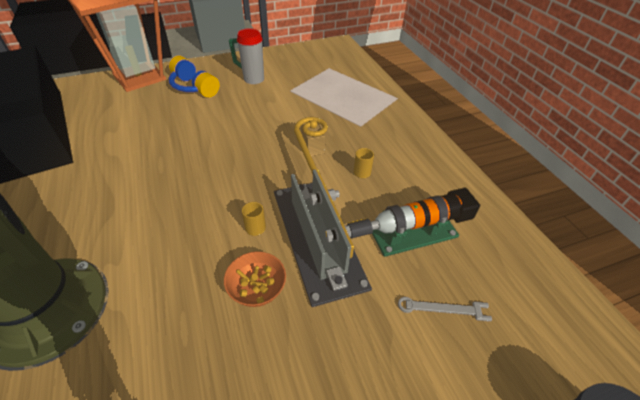

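Both views show the bracket (scene ~(320,240), side ~(315,235)). The runner is at the near bolt, scene (330,262), and side (335,236) shows that bolt's head in the gap. Next I'll fit the walls.

```bash
python3 - <<'E'
from h import *
np.set_printoptions(precision=4,suppress=True)
for n in ("scene","side"):
    f=r.grab_frame(n); c=cloud(f)
    k=(c[:,0]>.46)&(c[:,0]<.69)&(c[:,1]>-.2)&(c[:,1]<.13)&(c[:,2]>.097)&(c[:,2]<.107)
    p=c[k]
    best=None
    for a in np.radians(np.arange(-45,45,.5)):
        ex=np.array([np.cos(a),np.sin(a)]); s=p[:,:2]@ex
        for m in np.arange(s.min(),s.max(),.001):
            n_=((np.abs(np.abs(s-m)-.026))<.004).sum()
            if best is None or n_>best[0]: best=(n_,a,m)
    N,a,m=best; ex=np.array([np.cos(a),np.sin(a)]); ey=np.array([-ex[1],ex[0]])
    s=p[:,:2]@ex-m; t=p[:,:2]@ey; q=np.abs(np.abs(s)-.026)<.005
    # refine by lines
    for sg in (-1,1):
        w=q&(np.sign(s)==sg); print(sg,w.sum(),np.polyfit(t[w],s[w],1),np.percentile(t[w],[1,99]),np.percentile(s[w],[2,98]),p[w,2].mean())
    print(n,len(p),N,np.degrees(a),m)
    t0=np.mean(np.percentile(t[q],[.5,99.5])); org=ex*m+ey*t0
    print("org",org)
    mk=r.masks_of("bolt_head",f)+r.masks_of("bolt",f)
    for x in mk:
        d=cloud(f,x["pixels"]); l=(d[:,:2]-org)@np.array([ex,ey]).T
        print(x["p"],x["extent"],np.median(l,0),np.percentile(l,[5,95],axis=0).ravel(),np.percentile(d[:,2],[5,95]))
    M=r.masks_of("runner",f)[0]; d=cloud(f,M["pixels"]);l=(d[:,:2]-org)@np.array([ex,ey]).T
    print("runner",np.percentile(l,[2,98],axis=0).ravel())
E
```

```text
-1 404 [-0.0002 -0.026 ] [-0.0983  0.1279] [-0.0303 -0.0225] 0.10168906597975645
1 410 [0.0008 0.0258] [-0.0977  0.128 ] [0.0214 0.0295] 0.1017463584712112
scene 830 771 -3.0000000000000004 0.5665888135045546
org [ 0.5666 -0.0147]
runner [ 0.0482 -0.0952  0.3395 -0.0322]
-1 351 [-0.0016 -0.0261] [-0.1003  0.125 ] [-0.0299 -0.0219] 0.10117108755856712
1 345 [0.0003 0.0257] [-0.1004  0.1232] [0.0222 0.0301] 0.1010467274770762
side 696 671 -3.0000000000000004 0.5633833307211232
org [ 0.5633 -0.0168]
0.41 [328.0, 228.6, 333.1, 242.7] [ 0.0057 -0.0571] [ 0.0013 -0.0658  0.013  -0.0327] [0.0446 0.0822]
0.56 [327.3, 231.1, 329.1, 242.5] [ 0.0044 -0.0582] [ 0.0014 -0.0655  0.0096 -0.0498] [0.0675 0.0823]
runner [ 0.0179 -0.0948  0.3357 -0.0304]
```

{"api": "play_rows", "payload": {
  "rows": [
    {"claw": -1, "turn": 0.108},
    {"claw": -1, "turn": 0.108},
    {"claw": -1, "turn": 0.108},
    {"claw": -1, "turn": 0.108}
  ],
  "grip_force": 50
}}

```text
$.rows[0]: bad value
```

{"api": "play_rows", "payload": {
  "rows": [
    {"claw": -1, "dx": 1.9, "dy": -3.5},
    {"claw": -1, "dx": 1.9, "dy": -3.5},
    {"claw": -1, "dx": 1.9, "dy": -3.5},
    {"claw": -1, "dx": 1.9, "dy": -3.5},
    {"claw": -1, "dx": 1.9, "dy": -3.5}
  ]
}}

```text
$.rows[0]: bad value
```

{"api": "play_rows", "payload": {
  "rows": [
    {"claw": -1, "dx": 1.9, "dy": -3.5},
    {"claw": -1, "dx": 1.9, "dy": -3.5},
    {"claw": -1, "dx": 1.9, "dy": -3.5},
    {"claw": -1, "dx": 1.9, "dy": -3.5},
    {"claw": -1, "dx": 1.9, "dy": -3.5}
  ]
}}

```text
$.rows[0]: bad value
```

{"api": "play_rows", "payload": {
  "rows": [
    {"claw": -1, "dx": 0, "dy": 0, "dz": 0, "turn": 0.108},
    {"claw": -1, "dx": 0, "dy": 0, "dz": 0, "turn": 0.108},
    {"claw": -1, "dx": 0, "dy": 0, "dz": 0, "turn": 0.108},
    {"claw": -1, "dx": 0, "dy": 0, "dz": 0, "turn": 0.108}
  ],
  "grip_force": 50
}}

```text
time: 1.83
tcp_pos: [0.2409, -0.6037, 0.2413]
orientation: [[0.998, -0.058, 0.0], [-0.058, -0.998, -0.0], [0.0, 0.0, -1.0]]
contact_force: [-0.1, -0.3, 0.3]
finger_gap: 0.0871
gripper_force: 0.0
```

{"api": "play_rows", "payload": {
  "rows": [
    {"claw": -1, "dx": 1.9, "dy": -3.5, "dz": 0, "turn": 0},
    {"claw": -1, "dx": 1.9, "dy": -3.5, "dz": 0, "turn": 0},
    {"claw": -1, "dx": 1.9, "dy": -3.5, "dz": 0, "turn": 0},
    {"claw": -1, "dx": 1.9, "dy": -3.5, "dz": 0, "turn": 0},
    {"claw": -1, "dx": 1.9, "dy": -3.5, "dz": 0, "turn": 0}
  ]
}}

```text
time: 2.25
tcp_pos: [0.3457, -0.4322, 0.2414]
orientation: [[0.999, -0.052, 0.0], [-0.052, -0.999, -0.001], [0.0, 0.0, -1.0]]
contact_force: [1.6, 0.0, -0.0]
finger_gap: 0.0869
gripper_force: 0.0
```

{"api": "play_rows", "payload": {
  "rows": [
    {"claw": -1, "dx": 1.9, "dy": -3.5, "dz": 0, "turn": 0},
    {"claw": -1, "dx": 1.9, "dy": -3.5, "dz": 0, "turn": 0},
    {"claw": -1, "dx": 1.9, "dy": -3.5, "dz": 0, "turn": 0},
    {"claw": -1, "dx": 1.9, "dy": -3.5, "dz": 0, "turn": 0},
    {"claw": -1, "dx": 1.9, "dy": -3.5, "dz": 0, "turn": 0}
  ]
}}

```text
time: 2.67
tcp_pos: [0.4496, -0.2623, 0.2417]
orientation: [[0.999, -0.052, 0.001], [-0.052, -0.999, -0.001], [0.001, 0.001, -1.0]]
contact_force: [1.4, 0.1, 0.3]
finger_gap: 0.0868
gripper_force: 0.0
```

{"api": "play_rows", "payload": {
  "rows": [
    {"claw": -1, "dx": 1.9, "dy": -3.5, "dz": 0, "turn": 0},
    {"claw": -1, "dx": 1.9, "dy": -3.5, "dz": 0, "turn": 0},
    {"claw": -1, "dx": 1.9, "dy": -3.5, "dz": 0, "turn": 0},
    {"claw": -1, "dx": 1.9, "dy": -3.5, "dz": 0, "turn": 0},
    {"claw": -1, "dx": 0, "dy": 0, "dz": 0, "turn": 0}
  ]
}}

```text
time: 3.08
tcp_pos: [0.5358, -0.1182, 0.2418]
orientation: [[0.999, -0.039, 0.003], [-0.039, -0.999, 0.005], [0.003, -0.005, -1.0]]
contact_force: [0.1, 1.3, 0.2]
finger_gap: 0.0873
gripper_force: 0.0
```

{"api": "play_rows", "payload": {
  "rows": [
    {"claw": -1, "dx": 1.3, "dy": -2.4, "dz": 0, "turn": 0},
    {"claw": -1, "dx": 1.3, "dy": -2.4, "dz": 0, "turn": 0},
    {"claw": -1, "dx": 0, "dy": 0, "dz": 0, "turn": 0},
    {"claw": -1, "dx": 0, "dy": 0, "dz": 0, "turn": 0}
  ]
}}

```text
time: 3.42
tcp_pos: [0.5611, -0.0799, 0.2413]
orientation: [[0.999, -0.048, 0.0], [-0.048, -0.999, 0.0], [0.0, -0.0, -1.0]]
contact_force: [0.3, -0.6, 0.2]
finger_gap: 0.087
gripper_force: 0.0
```

```bash
python3 - <<'E'
from h import *
np.set_printoptions(precision=4,suppress=True)
f=r.grab_frame("wrist"); o=r.get_obs(); print(o["time"],o["tcp_pos"],o["orientation"])
for t in ("bolt_head","bolt","done_bolt","gap_floor"):
    for m in r.mark_of(t,f)[:2]: print(t,m["p"],m["at"],world(f,*m["at"]))
c=cloud(f); a=np.radians(-3); ex=np.array([np.cos(a),np.sin(a)]); ey=np.array([-ex[1],ex[0]]); org=np.array([.565,-.0158])
l=(c[:,:2]-org)@np.array([ex,ey]).T
k=(np.abs(l[:,0])<.05)&(np.abs(l[:,1])<.12)&(c[:,2]>.097)&(c[:,2]<.107)
for sg in(-1,1):
    w=k&(np.sign(l[:,0])==sg)&(np.abs(np.abs(l[:,0])-.026)<.008); 
    if w.sum()>20: print(sg,w.sum(),np.polyfit(l[w,1],l[w,0],1),np.percentile(l[w,0],[2,50,98]),np.percentile(l[w,1],[1,99]))
for cx in(-.055,.055):
  w=(l[:,0]>-.004)&(l[:,0]<.0115)&(np.abs(l[:,1]-cx)<.025)&(c[:,2]>.06)&(c[:,2]<.09)
  if w.sum(): print("head",cx,w.sum(),np.percentile(l[w],[2,50,98],axis=0).ravel(),np.percentile(c[w,2],[2,50,98]))
cv2.imwrite("pics/c.png",f["color"])
E
```

```text
3.4667 [ 0.5605 -0.0817  0.2412] [[ 0.9987 -0.0511 -0.0004]
 [-0.0511 -0.9987 -0.0005]
 [-0.0004  0.0005 -1.    ]]
bolt_head 0.55 [305.0, 182.6] [ 0.5712 -0.0705  0.0833]
bolt 0.69 [304.0, 160.5] [ 0.5932 -0.0714  0.101 ]
done_bolt 0.76 [203.7, 154.5] [0.6011 0.0143 0.0903]
gap_floor 0.87 [253.3, 178.9] [ 0.5656 -0.0121  0.0181]
-1 2583 [ 0.0028 -0.0231] [-0.0275 -0.0229 -0.0198] [-0.1107  0.1128]
1 2801 [-0.0011  0.0283] [0.0242 0.0284 0.032 ] [-0.1109  0.1134]
head -0.055 260 [ 0.0032 -0.0659  0.0074 -0.0542  0.0113 -0.0405] [0.0659 0.0808 0.0845]
head 0.055 288 [0.0032 0.0443 0.0072 0.0523 0.0113 0.0676] [0.0655 0.0799 0.0842]
```

View pics/c.png

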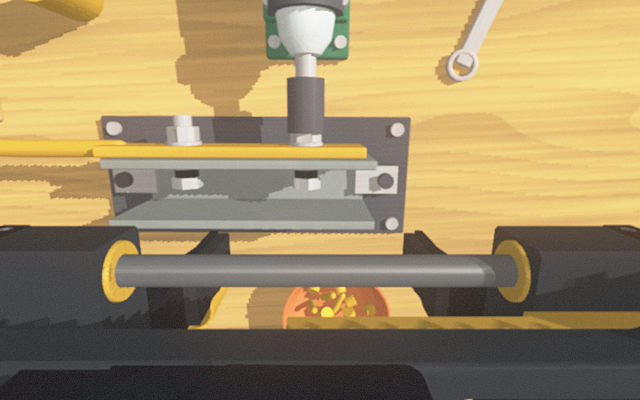

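The wrist view shows the gap (rows 165-205), the turning head at (307,183) and the finished one at (188,183). The wrist fit puts the bracket centre within 3 mm of the earlier fits.

{"api": "play_rows", "payload": {
  "rows": [
    {"claw": -1, "dx": 0.6, "dy": -1.15, "dz": 2, "turn": 0},
    {"claw": -1, "dx": 0, "dy": 0, "dz": 3.5, "turn": 0},
    {"claw": -1, "dx": 0, "dy": 0, "dz": 3, "turn": 0},
    {"claw": -1, "dx": 0, "dy": 0, "dz": 2, "turn": 0},
    {"claw": -1, "dx": 0, "dy": 0, "dz": 0, "turn": 0}
  ]
}}

```text
time: 4.08
tcp_pos: [0.5635, -0.0714, 0.1314]
orientation: [[0.999, -0.054, -0.009], [-0.054, -0.999, 0.001], [-0.009, -0.001, -1.0]]
contact_force: [-1.2, -0.1, -0.7]
finger_gap: 0.0874
gripper_force: 0.0
```

{"api": "play_rows", "payload": {
  "rows": [
    {"claw": -0.3, "dx": 0, "dy": 0, "dz": 0, "turn": 0},
    {"claw": -0.3, "dx": 0, "dy": 0, "dz": 0, "turn": 0},
    {"claw": -0.3, "dx": 0, "dy": 0, "dz": 0, "turn": 0}
  ]
}}

```text
time: 4.33
tcp_pos: [0.5686, -0.0709, 0.1385]
orientation: [[0.999, -0.053, 0.004], [-0.053, -0.999, -0.001], [0.004, 0.001, -1.0]]
contact_force: [-0.1, -0.6, 0.0]
finger_gap: 0.0741
gripper_force: 0.0
```

```bash
python3 - <<'E'
from h import *
np.set_printoptions(precision=4,suppress=True)
f=r.grab_frame("side"); o=r.get_obs(); print(o["time"],o["tcp_pos"],o["orientation"],o["finger_gap"])
w=r.grab_frame("wrist")
for m in r.mark_of("bolt_head",w)[:2]: print(m["p"],m["at"],world(w,*m["at"]))
a=cv2.resize(f["color"][170:280,270:380],(400,400),interpolation=2); b=cv2.resize(w["color"],(400,400)) 
cv2.imwrite("pics/d.png",np.hstack([a,b]))
E
```

```text
4.3833 [ 0.5685 -0.0709  0.1384] [[ 0.9986 -0.0526  0.0035]
 [-0.0526 -0.9986 -0.0008]
 [ 0.0035  0.0007 -1.    ]] 0.07058743415024459
0.79 [316.7, 226.0] [ 0.571  -0.0714  0.0823]
```

View pics/d.png

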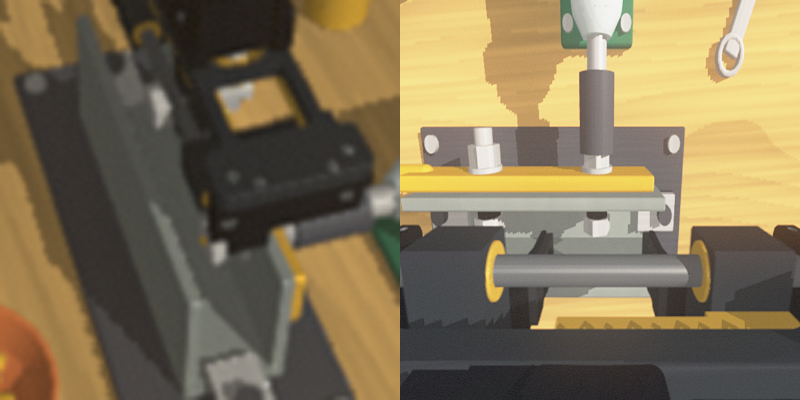

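The side crop shows the fingers over the gap, and the wrist view has the head centred between them at about (317,226). I'll descend slowly.

{"api": "play_rows", "payload": {
  "rows": [
    {"claw": -0.3, "dx": -0.25, "dy": 0, "dz": 0.5, "turn": 0},
    {"claw": -0.3, "dx": 0, "dy": 0, "dz": 0.8, "turn": 0},
    {"claw": -0.3, "dx": 0, "dy": 0, "dz": 1, "turn": 0},
    {"claw": -0.3, "dx": 0, "dy": 0, "dz": 1, "turn": 0},
    {"claw": -0.3, "dx": 0, "dy": 0, "dz": 0.5, "turn": 0}
  ]
}}

```text
time: 4.9
tcp_pos: [0.5634, -0.0703, 0.0958]
orientation: [[0.999, -0.052, -0.003], [-0.052, -0.999, 0.0], [-0.003, -0.0, -1.0]]
contact_force: [-0.8, -0.6, 0.7]
finger_gap: 0.0567
gripper_force: 0.0
```

{"api": "play_rows", "payload": {
  "rows": [
    {"claw": -0.3, "dx": 0, "dy": 0, "dz": 0.7, "turn": 0},
    {"claw": -0.3, "dx": 0, "dy": 0, "dz": 1, "turn": 0},
    {"claw": -0.3, "dx": 0, "dy": 0, "dz": 1, "turn": 0},
    {"claw": -0.3, "dx": 0, "dy": 0, "dz": 0.4, "turn": 0},
    {"claw": -0.3, "dx": 0, "dy": 0, "dz": 0, "turn": 0}
  ]
}}

```text
time: 5.32
tcp_pos: [0.5636, -0.0703, 0.0655]
orientation: [[0.999, -0.052, -0.003], [-0.052, -0.999, 0.001], [-0.003, -0.0, -1.0]]
contact_force: [-0.2, -0.9, 0.2]
finger_gap: 0.0563
gripper_force: 0.0
```

```bash
python3 - <<'E'
from h import *
np.set_printoptions(precision=4,suppress=True)
w=r.grab_frame("wrist"); o=r.get_obs(); print(o["time"],o["tcp_pos"],o["orientation"],o["finger_gap"],o["contact_force"])
for m in r.mark_of("bolt_head",w)[:2]: print(m["p"],m["at"],world(w,*m["at"]))
f=r.grab_frame("side")
a=cv2.resize(f["color"][190:270,290:370],(400,400),interpolation=2); b=cv2.resize(w["color"][100:300,220:420],(400,400)) 
cv2.imwrite("pics/e.png",np.hstack([a,b]))
E
```

```text
5.3667 [ 0.5643 -0.0703  0.0665] [[ 0.9986 -0.052  -0.0014]
 [-0.052  -0.9986  0.0003]
 [-0.0014 -0.0002 -1.    ]] 0.05633526035651094 [0.4055 0.0834 0.6136]
```

View pics/e.png

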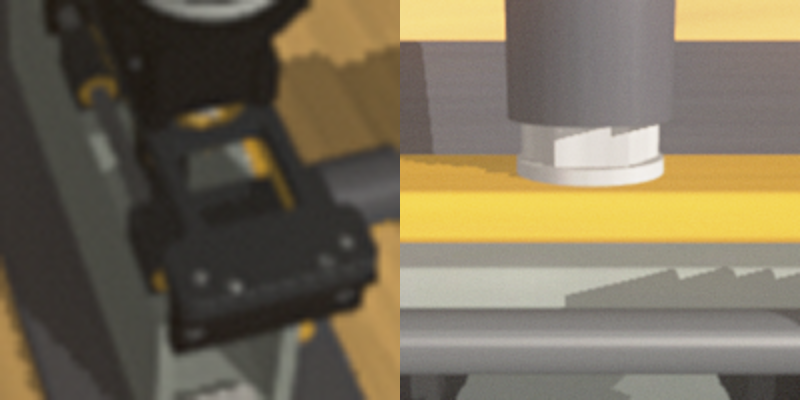

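The fingers are down around the head with no contact forces. I'll close lightly first and feel the flats through the finger opening.

{"api": "play_rows", "payload": {
  "rows": [
    {"claw": 1, "dx": 0.1, "dy": 0, "dz": 0, "turn": 0},
    {"claw": 1, "dx": 0, "dy": 0, "dz": 0, "turn": 0},
    {"claw": 1, "dx": 0, "dy": 0, "dz": 0, "turn": 0},
    {"claw": 1, "dx": 0, "dy": 0, "dz": 0, "turn": 0},
    {"claw": 1, "dx": 0, "dy": 0, "dz": 0, "turn": 0}
  ],
  "grip_force": 4
}}

```text
time: 5.88
tcp_pos: [0.5658, -0.0705, 0.0674]
orientation: [[0.999, -0.052, 0.0], [-0.052, -0.999, -0.0], [0.0, 0.0, -1.0]]
contact_force: [-0.2, 0.8, 0.8]
finger_gap: 0.031
gripper_force: 0.0
```

{"api": "play_rows", "payload": {
  "rows": [
    {"claw": 1, "dx": 0, "dy": 0, "dz": 0, "turn": 0},
    {"claw": 1, "dx": 0, "dy": 0, "dz": 0, "turn": 0},
    {"claw": 1, "dx": 0, "dy": 0, "dz": 0, "turn": 0}
  ]
}}

```text
time: 6.13
tcp_pos: [0.5657, -0.07, 0.0672]
orientation: [[0.999, -0.052, 0.0], [-0.052, -0.999, 0.0], [0.0, -0.0, -1.0]]
contact_force: [0.1, 2.3, -0.5]
finger_gap: 0.0241
gripper_force: 4.1
```

{"api": "play_rows", "payload": {
  "rows": [
    {"claw": 1, "dx": 0, "dy": 0, "dz": 0, "turn": 0},
    {"claw": 1, "dx": 0, "dy": 0, "dz": 0, "turn": 0}
  ]
}}

```text
time: 6.3
tcp_pos: [0.5657, -0.07, 0.0672]
orientation: [[0.999, -0.052, -0.0], [-0.052, -0.999, 0.0], [-0.0, -0.0, -1.0]]
contact_force: [-0.7, 1.9, 0.1]
finger_gap: 0.0243
gripper_force: 4.1
```

{"api": "play_rows", "payload": {
  "rows": [
    {"claw": 1, "dx": 0, "dy": 0, "dz": 0, "turn": 0},
    {"claw": 1, "dx": 0, "dy": 0, "dz": 0, "turn": 0}
  ]
}}

```text
time: 6.47
tcp_pos: [0.5657, -0.0701, 0.0672]
orientation: [[0.999, -0.052, 0.0], [-0.052, -0.999, 0.0], [0.0, -0.0, -1.0]]
contact_force: [0.8, 2.1, -1.3]
finger_gap: 0.0235
gripper_force: 4.1
```

The opening reads 24 mm, so the pads are on the flats. Clamp firmly.

{"api": "play_rows", "payload": {
  "rows": [
    {"claw": 1, "dx": 0, "dy": 0, "dz": 0, "turn": 0},
    {"claw": 1, "dx": 0, "dy": 0, "dz": 0, "turn": 0},
    {"claw": 1, "dx": 0, "dy": 0, "dz": 0, "turn": 0},
    {"claw": 1, "dx": 0, "dy": 0, "dz": 0, "turn": 0},
    {"claw": 1, "dx": 0, "dy": 0, "dz": 0, "turn": 0}
  ],
  "grip_force": 50
}}

```text
time: 6.88
tcp_pos: [0.5658, -0.07, 0.0672]
orientation: [[0.999, -0.052, 0.0], [-0.052, -0.999, 0.0], [-0.0, -0.0, -1.0]]
contact_force: [0.6, 4.5, -0.4]
finger_gap: 0.0226
gripper_force: 49.9
```

{"api": "play_rows", "payload": {
  "rows": [
    {"claw": 1, "dx": 0, "dy": 0, "dz": 0, "turn": 0},
    {"claw": 1, "dx": 0, "dy": 0, "dz": 0, "turn": 0},
    {"claw": 1, "dx": 0, "dy": 0, "dz": 0, "turn": 0},
    {"claw": 1, "dx": 0, "dy": 0, "dz": 0, "turn": 0},
    {"claw": 1, "dx": 0, "dy": 0, "dz": 0, "turn": 0}
  ]
}}

```text
time: 7.3
tcp_pos: [0.5658, -0.07, 0.0672]
orientation: [[0.999, -0.052, 0.0], [-0.052, -0.999, 0.0], [0.0, -0.0, -1.0]]
contact_force: [0.8, 4.7, -1.5]
finger_gap: 0.023
gripper_force: 49.9
```

The grip is solid at 50 N. Now I'll watch the socket through the wrist camera while holding.

```bash
cat > watch.py <<'E'
from h import *
import sys
fs=[]
for i in range(int(sys.argv[1])):
    f=r.grab_frame("wrist")["color"][20:200,240:360].astype(np.float32); fs.append(cv2.GaussianBlur(f,(0,0),1.5))
    if i%10==0:
        o=r.get_obs(); print(round(o["time"],2),round(o["finger_gap"],4),round(o["gripper_force"],1),np.round(o["contact_force"],1), "diff vs 10 ago", round(float(np.abs(fs[-1]-fs[max(0,i-10)]).max()),1))
cv2.imwrite(sys.argv[2],cv2.resize(np.hstack([fs[0],fs[len(fs)//2],fs[-1]]),None,fx=2,fy=2))
E
python3 watch.py 90 pics/f.png
```

```text
7.35 0.0226 49.9 [ 0.8  4.8 -1.5] diff vs 10 ago 0.0
7.85 0.0226 49.9 [ 0.8  4.3 -1.8] diff vs 10 ago 69.9
8.35 0.0223 49.9 [ 1.4  5.6 -0.6] diff vs 10 ago 63.0
8.85 0.0229 49.9 [ 1.4  5.  -1.9] diff vs 10 ago 59.4
9.35 0.0229 49.9 [ 1.   5.2 -1. ] diff vs 10 ago 75.1
9.85 0.0228 49.9 [ 0.7  5.2 -2. ] diff vs 10 ago 94.1
10.35 0.0229 49.9 [ 0.6  5.4 -0.7] diff vs 10 ago 108.3
10.85 0.0227 49.9 [ 0.9  5.6 -1.4] diff vs 10 ago 121.5
11.35 0.0232 49.9 [ 1.4  4.6 -0.8] diff vs 10 ago 128.2[ WARN:0@87.158] global loadsave.cpp:1063 imwrite_ Unsupported depth image for selected encoder is fallbacked to CV_8U.
```

View pics/f.png

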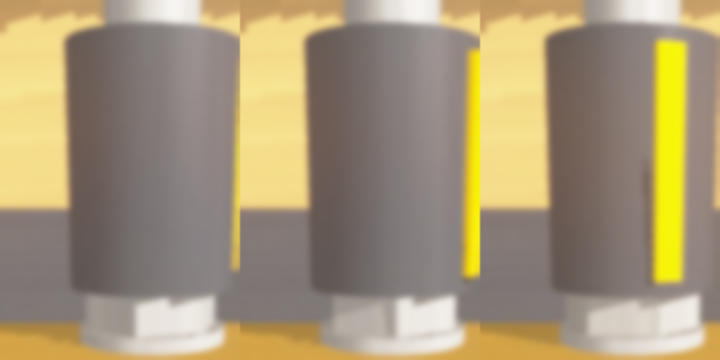

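The socket's yellow mark moves from the right edge (x~235) inwards (to x~670-480=190 in the third panel), about 0.33 rad/s. That is the held-bolt rate. Keep holding.

```bash
python3 watch.py 71 pics/g.png 2>/dev/null
```

```text
11.85 0.0228 49.9 [ 1.6  4.8 -1.6] diff vs 10 ago 0.0
12.35 0.0233 49.9 [ 1.1  5.2 -1.2] diff vs 10 ago 137.5
12.85 0.0227 49.9 [ 0.9  4.9 -2.3] diff vs 10 ago 127.7
13.35 0.023 49.9 [ 0.8  4.6 -1.8] diff vs 10 ago 127.2
13.85 0.0228 49.9 [ 0.7  4.1 -1.7] diff vs 10 ago 135.9
14.35 0.0228 50.1 [ 1.3  5.3 -2.4] diff vs 10 ago 124.0
14.85 0.0228 50.1 [ 1.1  5.9 -1.4] diff vs 10 ago 4.6
15.35 0.0226 50.1 [ 1.7  5.  -1. ] diff vs 10 ago 2.2
```

{"api": "play_rows", "payload": {
  "rows": [
    {"claw": 1, "dx": 0, "dy": 0, "dz": 0, "turn": 0},
    {"claw": 1, "dx": 0, "dy": 0, "dz": 0, "turn": 0},
    {"claw": 1, "dx": 0, "dy": 0, "dz": 0, "turn": 0},
    {"claw": 1, "dx": 0, "dy": 0, "dz": 0, "turn": 0},
    {"claw": 1, "dx": 0, "dy": 0, "dz": 0, "turn": 0}
  ]
}}

```text
time: 15.77
tcp_pos: [0.5658, -0.07, 0.0672]
orientation: [[0.999, -0.052, 0.0], [-0.052, -0.999, 0.0], [0.0, -0.0, -1.0]]
contact_force: [1.3, 4.6, -1.5]
finger_gap: 0.0231
gripper_force: 50.1
```

{"api": "play_rows", "payload": {
  "rows": [
    {"claw": 1, "dx": 0, "dy": 0, "dz": 0, "turn": 0},
    {"claw": 1, "dx": 0, "dy": 0, "dz": 0, "turn": 0},
    {"claw": 1, "dx": 0, "dy": 0, "dz": 0, "turn": 0},
    {"claw": 1, "dx": 0, "dy": 0, "dz": 0, "turn": 0},
    {"claw": 1, "dx": 0, "dy": 0, "dz": 0, "turn": 0}
  ]
}}

```text
time: 16.18
tcp_pos: [0.5658, -0.07, 0.0672]
orientation: [[0.999, -0.052, 0.0], [-0.052, -0.999, 0.0], [0.0, -0.0, -1.0]]
contact_force: [1.5, 5.7, -2.2]
finger_gap: 0.0229
gripper_force: 50.1
```

{"api": "play_rows", "payload": {
  "rows": [
    {"claw": 1, "dx": 0, "dy": 0, "dz": 0, "turn": 0},
    {"claw": 1, "dx": 0, "dy": 0, "dz": 0, "turn": 0},
    {"claw": 1, "dx": 0, "dy": 0, "dz": 0, "turn": 0},
    {"claw": 1, "dx": 0, "dy": 0, "dz": 0, "turn": 0},
    {"claw": 1, "dx": 0, "dy": 0, "dz": 0, "turn": 0}
  ]
}}

```text
time: 16.6
tcp_pos: [0.5657, -0.07, 0.0672]
orientation: [[0.999, -0.052, 0.0], [-0.052, -0.999, 0.0], [0.0, -0.0, -1.0]]
contact_force: [1.2, 4.7, -1.7]
finger_gap: 0.0226
gripper_force: 50.1
```

{"api": "play_rows", "payload": {
  "rows": [
    {"claw": 1, "dx": 0, "dy": 0, "dz": 0, "turn": 0},
    {"claw": 1, "dx": 0, "dy": 0, "dz": 0, "turn": 0},
    {"claw": 1, "dx": 0, "dy": 0, "dz": 0, "turn": 0},
    {"claw": 1, "dx": 0, "dy": 0, "dz": 0, "turn": 0},
    {"claw": 1, "dx": 0, "dy": 0, "dz": 0, "turn": 0}
  ]
}}

```text
time: 17.02
tcp_pos: [0.5657, -0.07, 0.0672]
orientation: [[0.999, -0.052, 0.0], [-0.052, -0.999, 0.0], [0.0, -0.0, -1.0]]
contact_force: [1.2, 5.7, -1.1]
finger_gap: 0.0227
gripper_force: 50.1
```

{"api": "play_rows", "payload": {
  "rows": [
    {"claw": 1, "dx": 0, "dy": 0, "dz": 0, "turn": 0},
    {"claw": 1, "dx": 0, "dy": 0, "dz": 0, "turn": 0},
    {"claw": 1, "dx": 0, "dy": 0, "dz": 0, "turn": 0},
    {"claw": 1, "dx": 0, "dy": 0, "dz": 0, "turn": 0},
    {"claw": 1, "dx": 0, "dy": 0, "dz": 0, "turn": 0}
  ]
}}

```text
time: 17.43
tcp_pos: [0.5657, -0.07, 0.0672]
orientation: [[0.999, -0.052, -0.0], [-0.052, -0.999, 0.0], [-0.0, -0.0, -1.0]]
contact_force: [1.9, 5.6, -1.6]
finger_gap: 0.0228
gripper_force: 50.1
```

{"api": "play_rows", "payload": {
  "rows": [
    {"claw": 1, "dx": 0, "dy": 0, "dz": 0, "turn": 0},
    {"claw": 1, "dx": 0, "dy": 0, "dz": 0, "turn": 0},
    {"claw": 1, "dx": 0, "dy": 0, "dz": 0, "turn": 0},
    {"claw": 1, "dx": 0, "dy": 0, "dz": 0, "turn": 0},
    {"claw": 1, "dx": 0, "dy": 0, "dz": 0, "turn": 0}
  ]
}}

```text
time: 17.85
tcp_pos: [0.5658, -0.07, 0.0672]
orientation: [[0.999, -0.052, 0.0], [-0.052, -0.999, 0.0], [0.0, -0.0, -1.0]]
contact_force: [1.4, 4.8, -0.9]
finger_gap: 0.0228
gripper_force: 50.1
```

{"api": "play_rows", "payload": {
  "rows": [
    {"claw": 1, "dx": 0, "dy": 0, "dz": 0, "turn": 0},
    {"claw": 1, "dx": 0, "dy": 0, "dz": 0, "turn": 0},
    {"claw": 1, "dx": 0, "dy": 0, "dz": 0, "turn": 0},
    {"claw": 1, "dx": 0, "dy": 0, "dz": 0, "turn": 0},
    {"claw": 1, "dx": 0, "dy": 0, "dz": 0, "turn": 0}
  ]
}}

```text
time: 18.27
tcp_pos: [0.5658, -0.07, 0.0672]
orientation: [[0.999, -0.052, 0.0], [-0.052, -0.999, 0.0], [0.0, -0.0, -1.0]]
contact_force: [1.6, 5.0, -0.6]
finger_gap: 0.0233
gripper_force: 50.1
```

{"api": "play_rows", "payload": {
  "rows": [
    {"claw": 1, "dx": 0, "dy": 0, "dz": 0, "turn": 0},
    {"claw": 1, "dx": 0, "dy": 0, "dz": 0, "turn": 0},
    {"claw": 1, "dx": 0, "dy": 0, "dz": 0, "turn": 0},
    {"claw": 1, "dx": 0, "dy": 0, "dz": 0, "turn": 0},
    {"claw": 1, "dx": 0, "dy": 0, "dz": 0, "turn": 0}
  ]
}}

```text
time: 18.68
tcp_pos: [0.5657, -0.07, 0.0672]
orientation: [[0.999, -0.052, 0.0], [-0.052, -0.999, 0.0], [-0.0, -0.0, -1.0]]
contact_force: [0.7, 5.4, -1.1]
finger_gap: 0.0231
gripper_force: 50.1
```

{"api": "play_rows", "payload": {
  "rows": [
    {"claw": 1, "dx": 0, "dy": 0, "dz": 0, "turn": 0},
    {"claw": 1, "dx": 0, "dy": 0, "dz": 0, "turn": 0},
    {"claw": 1, "dx": 0, "dy": 0, "dz": 0, "turn": 0},
    {"claw": 1, "dx": 0, "dy": 0, "dz": 0, "turn": 0},
    {"claw": 1, "dx": 0, "dy": 0, "dz": 0, "turn": 0}
  ]
}}

```text
time: 19.1
tcp_pos: [0.5657, -0.07, 0.0672]
orientation: [[0.999, -0.052, 0.0], [-0.052, -0.999, 0.0], [0.0, -0.0, -1.0]]
contact_force: [2.0, 4.9, -2.4]
finger_gap: 0.0228
gripper_force: 50.1
```

{"api": "play_rows", "payload": {
  "rows": [
    {"claw": 1, "dx": 0, "dy": 0, "dz": 0, "turn": 0},
    {"claw": 1, "dx": 0, "dy": 0, "dz": 0, "turn": 0},
    {"claw": 1, "dx": 0, "dy": 0, "dz": 0, "turn": 0},
    {"claw": 1, "dx": 0, "dy": 0, "dz": 0, "turn": 0},
    {"claw": 1, "dx": 0, "dy": 0, "dz": 0, "turn": 0}
  ]
}}

```text
time: 19.52
tcp_pos: [0.5658, -0.07, 0.0672]
orientation: [[0.999, -0.052, 0.0], [-0.052, -0.999, 0.0], [0.0, -0.0, -1.0]]
contact_force: [0.7, 5.8, -1.9]
finger_gap: 0.0228
gripper_force: 50.1
```

```bash
python3 watch.py 12 pics/h.png 2>/dev/null
```

```text
19.57 0.0227 50.1 [ 1.9  4.9 -3.1] diff vs 10 ago 0.0
20.07 0.023 50.1 [ 0.8  4.8 -1.3] diff vs 10 ago 3.2
```

View pics/h.png

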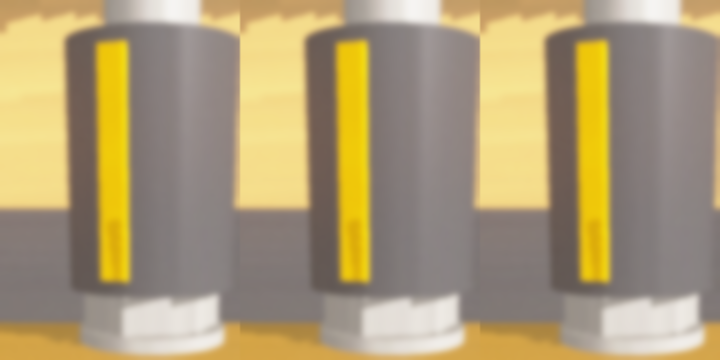

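The socket mark stays at x~113 in all three panels, and the socket has stood still since about 14.4 s. The grip is still 50 N, so I'm handing in.

```bash
python3 -c "
from bench import r
print(r.job_done())"
```

```text
the job is handed in; nothing more can be done
None
```

I gripped the turning bolt's head across its flats at 50 N and held it until the socket stopped at about 14.4 s; I handed the job in at about 20 s still holding it, and the hand-in gave no verdict.

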